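# Set the rivet press to its widest anvil

## Robot

A 7-joint arm with a two-finger parallel gripper is mounted at the origin on the work surface. World frame = base frame: x ahead of the robot, y to its left, z up, the work surface at z = 0. Lengths are in m, angles in rad, forces in N, time in s.
With the tool pointing down it reaches from about 0.4 to 0.85 m from the base axis. Payload 10.4 kg.
Tool frame: the origin (TCP) lies at the very end of the fingers, on their centre line; the grasp point (between the pads) lies 19 mm behind it; z points along the fingers, y is the direction in which the jaws open and shut (so a half turn about z gives the same grasp; the last joint's range is limited). The gripper opens to 87 mm and grips with 3 to 60 N. Pads are 19 mm wide; open, the fingers measure 117 mm over their backs; the gripper's body (75 mm by 190 mm) begins 51 mm behind the grasp point.
Start: joints at [-1.165, 0.332, -0.065, 1.46, 0.022, 1.35, -0.088], TCP at [0.26, 0.568, 0.223] pointing down, gripper open.
Joint ranges: [-2.6, 2.6], [-0.5, 2.12], [-1.47, 1.34], [0.16, 2.42], [-1.27, 4.41], [0.06, 2.06], [-2.6, 2.6]. Speed limits (rad/s): [2.22, 2.22, 2.79, 2.79, 3.14, 3.14, 3.14].

## Interface

Orientations are given as a rotation vector (axis times angle).
In Python, from cell import readout, viewer, bot gives the robot as it stands.
- The arm moves only by the tool play_rows, never from a script. Its argument "deltas" is a list of rows, each a list of 5 numbers: the shift along the tool's x, y, z in m, then the turn about the tool's z in units of 6 degrees (1.0 is 6 degrees), then the gripper command: -1 is fully open, 1 is shut, values between are in proportion. A call has 1 to 5 rows; each row is the pose to reach, as a shift and turn from the pose commanded when the call began, along the tool's axes at that moment; what a row does not reach only later rows make up. A row lasts 1/12 s, in which the tool goes at most 41.7 mm and 7.16 degrees, less where a joint would pass 70% of its speed; a pose out of reach is approached as far as the arm can. A call with a gripper value outside its range is refused whole. The fingers move at their own pace and stop on an object; "grip_force" is the grip in N (left out, the last holds). Time passes only in rows, so rows that repeat a pose let the fingers close. It gives the time, the measured TCP pose, the force and the opening at its end, in the units of the state.
- readout.observe(): the state, without advancing time (a new reading comes with each control period).
- viewer.camera(name): name is "side" or "top" or "wrist"; returns the picture (400x640x3 uint8, blue, green, red); there is no depth.
- viewer.camera_info(name): a dict with "fov_y" (degrees; the focal length in pixels is half the picture's height over the tangent of half this angle, whatever the lens; pixels are square), "cx", "cy" (the principal point, pixels), "origin" and "orientation" of the camera in the world; the wrist camera has in their place "tool_from_camera" (4x4, takes a point from camera to tool coordinates, whose origin is the TCP and whose axes are the flange's). Camera axes: x right, y down, z forward; pixel columns grow to the right and rows downward; lengths in m; the calibration is good to about 2 mm. A picture is of the moment at which its call begins: read the wrist's pose just before it. camera_info takes no time and is no camera call.
- bot.job_done(): hands the job in, once; it reports no verdict.
The state is a dict: "time_s": time; "q": joint angles; "joint_velocities": joint speeds; "effort": joint torques, N m; "eef_pos": TCP position; "tool_rot": TCP orientation; "ft_force": force on the tool from outside, world axes, zero at the start; "ft_torque": the same for the moment, N m; "gripper_width": finger opening in m.
Only numpy, scipy, OpenCV 4.12 (cv2) and the standard library are available. Lean on these libraries where they do the work, as an engineer would, in place of code of your own. Each camera call takes 0.05 s, during which the arm holds its last target. There are 200 camera calls.

## Task

The next book covers get the large cap rivets, so set up the bench rivet press for them: push its turret round by the tabs on the rim until the station marked with six dots, the one with the widest anvil, has clicked into place straight under the ram. Work gently, with nothing gripped or lifted: keep off the polished anvils and the centre nut, leave the press handle up, and leave the jar, the thread spool, the mug and the hammer where they are.

Things in the scene. Friction and masses are not known exactly. Their poses are not given: they have to be found in the camera images.
- press: Grey cast-iron bench rivet press, fixed. Origin: turret's vertical axis at the table top; z up, x from that axis towards ram and column (world +y, within 30 degrees); the open front with the free tabs lies towards -x. Base plate 262 x 130 x 16 mm (x -104 to 158). Column 50 x 44 mm at x 96 to 146, 240 high; overarm 40 wide, 190 to 240 above the table, from column to x 36.
- turret_axis (a point): On the turret's vertical axis, at the tabs' mid height, 60 mm above the table. The turret is a dark steel disc of 62 mm radius, 50 to 64 mm above the table, on a post over the base plate.
- tabs: The turret's six radial tabs, turning with it; origin on its axis at the table top, x towards the six-dot tab. They stand 60 degrees apart and reach from the rim to 86 mm radius; each is 14 mm wide and 20 mm tall (50 to 70 mm above the table), free beside and below down to the base plate (16 mm). On each tab's top: its number of small white dots, 1 to 6, rising anticlockwise from above.
- turret (a joint): Turn of the turret, rad, anticlockwise from above, endless both ways; 0 or a whole turn (2*pi) is the six-dot station under the ram. A spring ball makes it rest (click) every 60 degrees with a station under the ram; pushed over 30 degrees past a rest it goes on by itself to the next. It takes a push of up to about 4 N at a tab. It starts at any station but the six-dot one.
- wide_tab (a point): Middle of the outer end face of the six-dot tab, 86 mm from the turret's axis, 60 mm above the table.
- wide_anvil (a point): Middle of the top of the widest anvil (six dots), 44 mm from the turret's axis, 88 mm above the table.
- ram_face (a point): Middle of the ram's flat round foot (34 mm across, 112 mm above the table with the ram up; the point stays fixed to the press), 44 mm from the turret's axis. Above it, around the ram, a guide of 44 mm diameter, 162 to 250 mm above the table.
- anvils: The six steel anvils and the centre nut, turning with the turret; origin on its axis at the table top, x towards the widest anvil. In line with each tab, 44 mm from the axis, an upright stud with dished top, 64 to 88 mm above the table, 10, 13, 16, 20, 24 and 34 mm in diameter for dots 1 to 6. Nut 22 mm wide, 75 mm high. Not to be touched.
- handle (a joint): Press handle, rad: 0 up (sprung), grows to 0.74 as it is pulled forward and drives the ram down. Lever from x 80 mm, 262 mm high, back to a black ball at x 152 mm, 356 mm high (press frame).
- jar: Closed glass paste jar, 68 mm diameter, 92 mm tall, about 200 mm from the turret's axis on the side away from the robot; origin under its centre.
- spool: Spool of red thread, 44 mm diameter, 70 mm tall, standing 185 to 225 mm from the turret's axis in front of the press's open side; origin under its centre.
- mug: Dark mug, 82 mm diameter, 95 mm tall, standing about 210 mm from the turret's axis, beside the column on the side away from the robot, handle at its own +y; origin under its centre.
- hammer: Hammer with wooden handle, 240 mm long, lying along its own x, near the robot's right front.

How it is judged:
On the way:
1. a finger pushes on a tab of the turret (contact force between the fingers and tabs above 0.3 N), for 0.05 s.
At the end, for the whole second after the job is handed in: The widest (six-dot) anvil stands under the ram, its centre within 3 mm of the ram's axis seen from above, the turret is at rest in its click and the handle is up (horizontal distance between wide_anvil and ram_face below 0.003 m and velocity of joint turret between -0.05 and 0.05 rad/s and value of joint handle below 0.1 rad); the robot touches nothing.
It fails at once if an anvil or the centre nut is touched (over 1 N) (contact force between any of the fingers, the arm and anvils above 1 N).
It fails at once if the press or its turret is shoved with more than 30 N (contact force between any of the fingers, the arm and press above 30 N).
It fails at once if the press handle is pulled down (value of joint handle above 0.15 rad).
It fails at once if the jar, spool, mug or hammer is moved, lifted or knocked over (20 mm) (distance of any of jar, spool, mug, hammer from where it was at the start of the episode above 0.02 m).
It also fails if it takes over 61 s, if anything falls off the work surface, if the arm or the gripper's body presses on something with over 40 N, if the wrist force passes 120 N, or if a joint passes its speed limit or range.

## Working session

There is one attempt and no reset: what is moved stays moved. The work goes in short steps, Python scripts to look and compute and a tool call to move; the robot and the scene stay as the last step left them, time stands still between calls to the robot, and variables do not carry over. Pictures are saved under pics/ and viewed, about 8 in all and at most 12, crops included, and the job is handed in when it is done.

Besides the shell and the picture viewer there is one more tool, called after ">>>" as name(argument=value, ...) on one line, values as JSON. play_rows: Moves the arm, as the interface text tells. Its arguments: {"type":"object","properties":{"deltas":{"type":"array","items":{"type":"array","items":{"type":"number"}}},"grip_force":{"type":"number"}},"required":["deltas"]}

```bash
mkdir -p pics
python3 - <<'E'
from cell import readout, viewer
import cv2
s=readout.observe();print({k:s[k] for k in('time_s','eef_pos','tool_rot','gripper_width','ft_force')})
for n in('top','side','wrist'):
    cv2.imwrite(f'pics/{n}0.png',viewer.camera(n)); print(n,viewer.camera_info(n))
E
```

```text
{'time_s': 0.0, 'eef_pos': array([0.25969393, 0.56806484, 0.22177193]), 'tool_rot': array([-6.68308833e-01, -3.06944131e+00,  2.17907862e-03]), 'gripper_width': 0.08752774928181155, 'ft_force': array([-0.70319826, -0.4575305 ,  0.26208718])}
top {'fov_y': 49.719718132203106, 'cx': 323.16378378183015, 'cy': 199.91315755193403, 'origin': array([ 0.36979089, -0.18241953,  1.29752987]), 'orientation': array([-2.09045347,  2.1374324 , -0.20159611])}
side {'fov_y': 47.29781356279202, 'cx': 321.8978980201669, 'cy': 199.52491509831637, 'origin': array([ 0.24788392, -0.9275397 ,  1.07450111]), 'orientation': array([-2.37242832,  0.51980198, -0.18231872])}
wrist {'fov_y': 68.31057787049097, 'cx': 318.00141568417564, 'cy': 201.092352635446, 'tool_from_camera': array([[ 4.63323607e-04, -9.59184216e-01, -2.82781587e-01,
         7.73433407e-02],
       [ 9.99999866e-01,  3.78902871e-04,  3.53226294e-04,
        -6.48029615e-05],
       [-2.31662331e-04, -2.82781712e-01,  9.59184263e-01,
        -1.61820139e-01],
       [ 0.00000000e+00,  0.00000000e+00,  0.00000000e+00,
         1.00000000e+00]])}
```

View pics/top0.png

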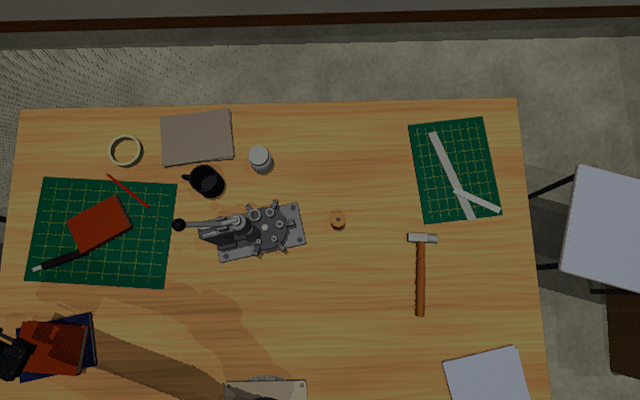

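View pics/side0.png

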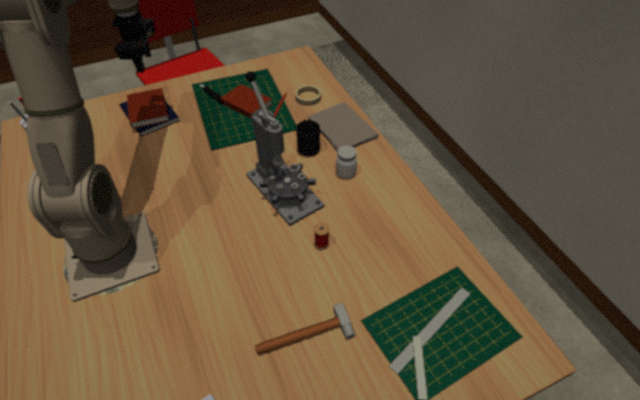

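The top view shows the press at (260,232), the turret near (268,230), the spool at (338,219), the jar at (260,158) and the mug at (208,181). In the side view the turret is at (290,187). Next I'll compute positions and enlarge the turret in both views.

```bash
cat > h.py <<'E'
import numpy as np,cv2
from scipy.spatial.transform import Rotation as R
from cell import readout, viewer
def cam(n,s=None):
    i=viewer.camera_info(n); f=200/np.tan(np.radians(i['fov_y']/2))
    if n=='wrist':
        T=np.eye(4);T[:3,:3]=R.from_rotvec(s['tool_rot']).as_matrix();T[:3,3]=s['eef_pos'];T=T@i['tool_from_camera'];o,M=T[:3,3],T[:3,:3]
    else: o,M=i['origin'],R.from_rotvec(i['orientation']).as_matrix()
    return f,i['cx'],i['cy'],np.array(o),M
def ray(c,p,z):
    f,cx,cy,o,M=c; d=M@[(p[0]-cx)/f,(p[1]-cy)/f,1]
    return o+d*(z-o[2])/d[2]
def proj(c,P):
    f,cx,cy,o,M=c; q=M.T@(np.array(P)-o); return f*q[0]/q[2]+cx,f*q[1]/q[2]+cy
E
python3 - <<'E'
from h import *
c=cam('top')
for n,p,z in(('turret',(268,230),.064),('spool',(338,219),.07),('jar',(260,156),.092),('hammerhead',(422,238),.02),('ball',(179,225),.356),('bc1',(294,206),.016),('bc2',(304,244),.016),('bc3',(221,261),.016)): print(n,ray(c,p,z).round(3))
a=cv2.imread('pics/top0.png')[180:280,190:320]; b=cv2.imread('pics/side0.png')[140:230,230:350]
a=cv2.resize(a,None,fx=6,fy=6,interpolation=cv2.INTER_CUBIC)
cv2.imwrite('pics/c0.png',cv2.convertScaleAbs(a,alpha=1.7))
E
```

```text
turret [ 0.532 -0.015  0.064]
spool [ 0.559 -0.217  0.07 ]
jar [0.746 0.005 0.092]
hammerhead [ 0.504 -0.465  0.02 ]
ball [0.509 0.142 0.356]
bc1 [ 0.61  -0.087  0.016]
bc2 [ 0.494 -0.116  0.016]
bc3 [0.45  0.13  0.016]
```

View pics/c0.png

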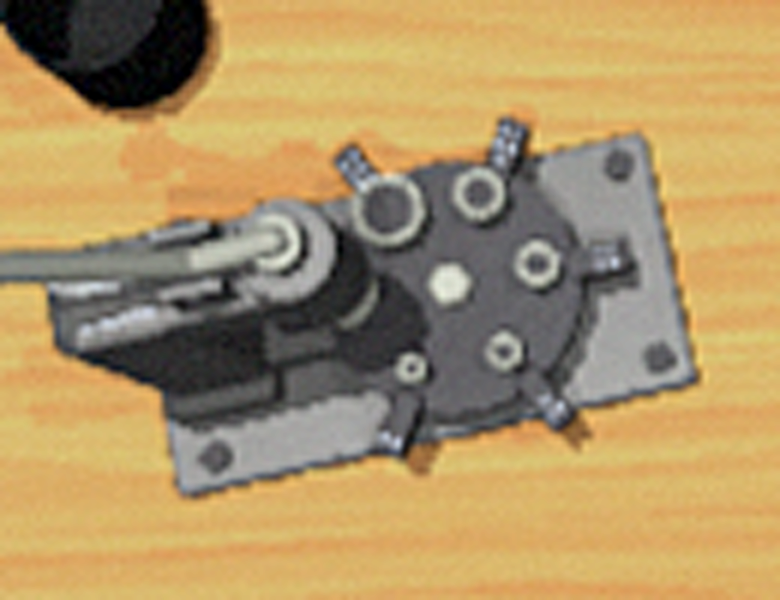

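View pics/wrist0.png

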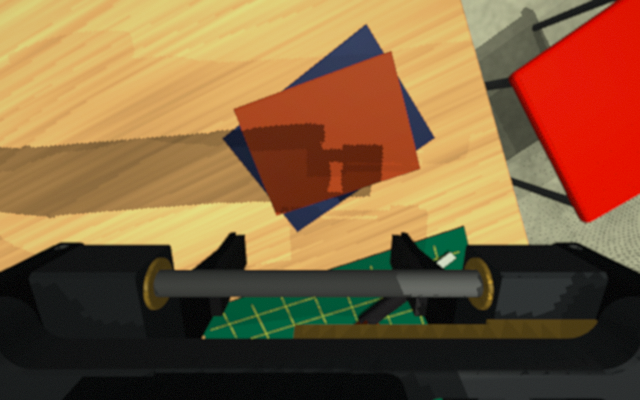

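View 3, the crop, shows the nut at (448,285). The widest anvil is at (390,208), one station clockwise from the ram. The free front tab (4 dots) is at (610,257). So the turret needs +60° anticlockwise, with the front tab pushed towards world +x. View 4, the wrist picture, shows only books and no press.

Plan: fingers part open, tool x along −y of the press so the gripper body stays clear of the ram. The inner finger pushes the tab.

```bash
cat >> h.py <<'E'
def info(s):
    M=R.from_rotvec(s['tool_rot']).as_matrix()
    return s['time_s'],s['eef_pos'].round(4),'xyaw',np.degrees(np.arctan2(M[1,0],M[0,0])).round(1),s['q'].round(2),s['ft_force'].round(1),s['gripper_width']
E
python3 - <<'E'
from h import *
c=cam('top'); g=lambda u,v:(u/6+190-.42,v/6+180-.42)
nut=ray(c,g(448,285),.075)
print('nut',nut)
for n,p,z in((6,(390,208),.088),(5,(480,195),.088),(4,(537,262),.088),(3,(505,350),.088),(2,(410,368),.088)):
    d=ray(c,g(*p),z)-nut; print(n,np.hypot(*d[:2]).round(4),np.degrees(np.arctan2(d[1],d[0])).round(1))
s=readout.observe();print(info(s))
M=R.from_rotvec(s['tool_rot']).as_matrix()
print(M.T@(np.array([.53,-.13,.22])-s['eef_pos']), M.round(2))
E
```

```text
nut [ 0.53955229 -0.00579346  0.075     ]
6 0.044 36.0
5 0.0442 -22.4
4 0.0446 -79.4
3 0.0439 -139.0
2 0.0435 158.8
(0.15, array([0.2597, 0.5682, 0.222 ]), 'xyaw', np.float64(155.4), array([-1.16,  0.33, -0.06,  1.46,  0.02,  1.35, -0.09]), array([ 0.2, -0.5, -0.1]), 0.08699797874190132)
[-0.53606745 -0.52258224  0.00253604] [[-0.91  0.42 -0.  ]
 [ 0.42  0.91 -0.  ]
 [-0.   -0.   -1.  ]]
```

>>> play_rows(deltas=[[0,0,-0.04,0,0.08],[0,0,-0.08,0,0.08],[0,0,-0.12,0,0.08],[0,0,-0.16,0,0.08],[0,0,-0.2,0,0.08]])

```text
time_s: 0.57
eef_pos: [0.2597, 0.5679, 0.4245]
tool_rot: [0.668, 3.07, 0.0]
ft_force: [-0.2, 0.4, 0.1]
gripper_width: 0.0614
```

>>> play_rows(deltas=[[0,-0.04,0,1,0.08],[0,-0.08,0,2,0.08],[0,-0.12,0,3,0.08],[0,-0.16,0,4,0.08],[0,-0.2,0,5,0.08]])

```text
time_s: 0.98
eef_pos: [0.1759, 0.3848, 0.422]
tool_rot: [1.447, 2.788, -0.001]
ft_force: [-0.4, 1.1, 0.9]
gripper_width: 0.0409
```

```bash
cat > d.py <<'E'
from h import *
import sys
# delta in tool axes from measured pose to target TCP (x,y,z) and turn units to yaw 8.8
s=readout.observe();print(info(s))
M=R.from_rotvec(s['tool_rot']).as_matrix(); t=np.array(eval(sys.argv[1]))
y=info(s)[3]; print('shift',(M.T@(t-s['eef_pos'])).round(4),'turn',((y-8.8)/6).round(2))
E
cat > p.py <<'E'
import numpy as np
# press frame -> world for finger centre -> TCP 
def tcp(fx,fy,z,off=.0275):
    a=np.radians(98.8);u=np.array([np.cos(a),np.sin(a)]);v=np.array([-u[1],u[0]])
    return (*(np.array([.5395,-.0058])+u*(fx-off)+v*fy).round(4),z)
E
python3 d.py "(.545,-.13,.42)"; python3 -c "
from p import *
print(tcp(-.082,.040,.2),tcp(-.082,.04,.05))"
```

```text
(0.9833, array([0.1759, 0.3848, 0.422 ]), 'xyaw', np.float64(125.1), array([-1.19, -0.14, -0.05,  1.56, -0.01,  1.72, -0.63]), array([-0.4,  1.1,  0.9]), 0.04094411848779064)
shift [-0.6334  0.0056  0.0022] turn 19.38
(np.float64(0.5167), np.float64(-0.1201), 0.2) (np.float64(0.5167), np.float64(-0.1201), 0.05)
```

>>> play_rows(deltas=[[-0.04,0,0,1,0.08],[-0.08,0.02,0,2,0.08],[-0.12,0.03,0,3,0.08],[-0.16,0.04,0,4,0.08],[-0.2,0.05,0,5,0.08]])

```text
time_s: 1.4
eef_pos: [0.3331, 0.2519, 0.4226]
tool_rot: [-2.119, -2.319, -0.001]
ft_force: [0.7, 0.3, 1.5]
gripper_width: 0.0399
```

```bash
python3 d.py "(.517,-.12,.42)"
```

```text
(1.4, array([0.3331, 0.2519, 0.4226]), 'xyaw', np.float64(95.2), array([-0.97, -0.17,  0.18,  1.59,  0.03,  1.72, -0.7 ]), array([0.7, 0.3, 1.5]), 0.039934543100744)
shift [-0.3869  0.1497  0.0025] turn 14.4
```

>>> play_rows(deltas=[[-0.036,0.014,0,1,0.08],[-0.072,0.028,0,2,0.08],[-0.108,0.042,0,3,0.08],[-0.144,0.056,0,4,0.08],[-0.18,0.07,0,5,0.08]])

```text
time_s: 1.82
eef_pos: [0.4191, 0.0791, 0.4226]
tool_rot: [-2.647, -1.691, -0.001]
ft_force: [1.5, -0.1, -0.2]
gripper_width: 0.04
```

```bash
python3 d.py "(.517,-.12,.42)"
```

```text
(1.8167, array([0.4191, 0.0791, 0.4226]), 'xyaw', np.float64(65.1), array([-0.77, -0.18,  0.4 ,  1.58,  0.07,  1.73, -0.8 ]), array([ 1.5, -0.1, -0.2]), 0.039965279462514505)
shift [-0.1394  0.1725  0.0025] turn 9.38
```

>>> play_rows(deltas=[[-0.024,0.028,0,1,0.08],[-0.048,0.056,0,2,0.08],[-0.072,0.084,0,3,0.08],[-0.096,0.114,0,4,0.08],[-0.12,0.145,0,5,0.08]])

```text
time_s: 2.23
eef_pos: [0.501, -0.0902, 0.4228]
tool_rot: [-2.995, -0.949, -0.002]
ft_force: [1.2, -0.2, -0.1]
gripper_width: 0.0399
```

```bash
python3 d.py "(.517,-.12,.30)"
```

```text
(2.2333, array([ 0.501 , -0.0902,  0.4228]), 'xyaw', np.float64(35.2), array([-0.56,  0.02,  0.68,  1.41, -0.02,  1.71, -0.85]), array([ 1.2, -0.2, -0.1]), 0.03991531700892085)
shift [-0.0042  0.0336  0.1228] turn 4.4
```

>>> play_rows(deltas=[[-0.001,0.01,0.01,1,0.08],[-0.002,0.02,0.04,2,0.08],[-0.004,0.034,0.08,3,0.08],[-0.004,0.034,0.12,4.4,0.08],[-0.004,0.034,0.12,4.4,0.08]])

```text
time_s: 2.65
eef_pos: [0.5133, -0.1183, 0.2948]
tool_rot: [-3.132, -0.235, 0.019]
ft_force: [-1.4, 0.8, -1.8]
gripper_width: 0.0399
```

```bash
python3 d.py "(.517,-.12,.20)"
python3 - <<'E'
from h import *
s=readout.observe(); im=viewer.camera('wrist'); c=cam('wrist',s)
from p import *
for n,P in(('nut',(.5395,-.0058,.075)),('tab4 end',(*tcp(-.086,0,.07,0),)),('tab3 end',(*tcp(-.043,.0745,.07,0),)),('spool',(.559,-.217,.07))):
    u=proj(c,np.array(P,float)); print(n,np.round(u)); cv2.circle(im,tuple(int(round(x)) for x in u),4,(0,0,255),1)
cv2.imwrite('pics/w1.png',im)
E
```

```text
(2.65, array([ 0.5133, -0.1183,  0.2948]), 'xyaw', np.float64(8.6), array([-0.53,  0.09,  0.72,  1.63, -0.06,  1.46, -1.22]), array([-1.4,  0.8, -1.8]), 0.03992396230970135)
shift [0.0045 0.0024 0.0947] turn -0.03
nut [234. 141.]
tab4 end [302. 140.]
tab3 end [271. 196.]
spool [399. 150.]
```

View pics/w1.png

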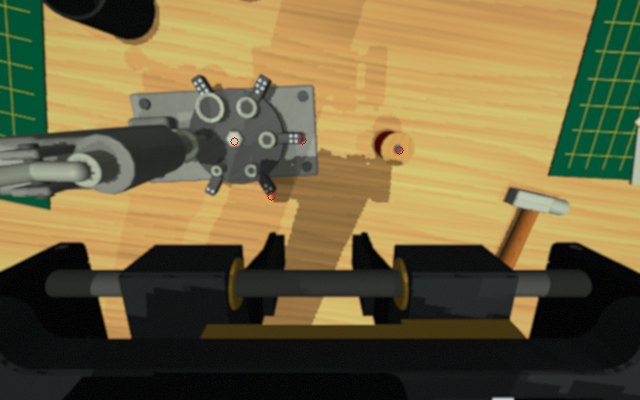

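View 5, the wrist picture, agrees with my estimate: nut at (234,141), front tab end at (303,139), lower tab end at (270,194). The spool is at (393,147), well clear. Descending beside the front tab.

>>> play_rows(deltas=[[0.002,0.002,0.035,0,0.08],[0.004,0.002,0.07,0,0.08],[0.004,0.002,0.105,0,0.08],[0.004,0.002,0.14,0,0.08],[0.004,0.002,0.14,0,0.08]])

```text
time_s: 3.12
eef_pos: [0.5203, -0.1183, 0.1599]
tool_rot: [-3.13, -0.256, 0.008]
ft_force: [-0.4, 0.5, -0.5]
gripper_width: 0.0401
```

```bash
python3 d.py "(.5167,-.1201,.05)"
```

```text
(3.1167, array([ 0.5203, -0.1183,  0.1599]), 'xyaw', np.float64(9.4), array([-0.49,  0.21,  0.71,  1.81, -0.14,  1.18, -1.14]), array([-0.4,  0.5, -0.5]), 0.04008061990918431)
shift [-0.0032  0.0013  0.1099] turn 0.1
```

>>> play_rows(deltas=[[-0.003,0.002,0.03,0,0.08],[-0.003,0.002,0.06,0,0.08],[-0.003,0.002,0.085,0,0.08],[-0.003,0.002,0.085,0,0.08]])

```text
time_s: 3.45
eef_pos: [0.519, -0.1211, 0.0771]
tool_rot: [-3.131, -0.254, 0.004]
ft_force: [-1.8, 0.2, 1.1]
gripper_width: 0.0401
```

```bash
python3 d.py "(.5167,-.1201,.05)"
python3 - <<'E'
from h import *
s=readout.observe(); im=viewer.camera('wrist')
cv2.imwrite('pics/w2.png',im)
E
```

```text
(3.45, array([ 0.519 , -0.1211,  0.0771]), 'xyaw', np.float64(9.3), array([-0.45,  0.31,  0.69,  1.9 , -0.23,  1.01, -1.07]), array([-1.8,  0.2,  1.1]), 0.040057756523603785)
shift [-0.0021 -0.0013  0.0271] turn 0.08
```

View pics/w2.png

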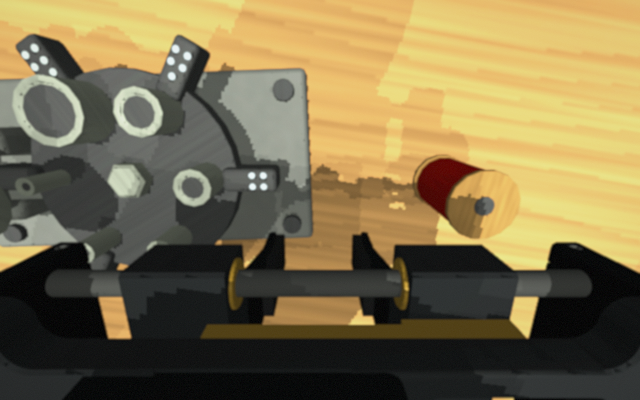

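View 6: the six-dot tab is at the upper left (45,55), tab 5 at (180,65) and tab 4 at (255,180). The inner fingertip is at (278,237), on the near side of tab 4, so the direction is confirmed. Next I lower, shift 6 mm inward and push slowly along tool x.

>>> play_rows(deltas=[[0,0,0.012,0,0.08],[0,0,0.025,0,0.08],[0.004,-0.005,0.025,0,0.08],[0.01,-0.007,0.025,0,0.08],[0.016,-0.007,0.025,0,0.08]])

```text
time_s: 3.92
eef_pos: [0.5356, -0.1116, 0.0543]
tool_rot: [-3.131, -0.25, -0.004]
ft_force: [-0.5, -0.2, 0.7]
gripper_width: 0.0398
```

>>> play_rows(deltas=[[0.005,0,0,0,0.08],[0.01,0,0,0,0.08],[0.015,0,0,0,0.08],[0.02,0,0,0,0.08],[0.025,0,0,0,0.08]])

```text
time_s: 4.33
eef_pos: [0.5585, -0.1087, 0.0525]
tool_rot: [-3.132, -0.247, 0.001]
ft_force: [-3.2, 0.4, 0.8]
gripper_width: 0.0402
```

```bash
cat > look.py <<'E'
from h import *
import sys
s=readout.observe(); print(info(s)); im=viewer.camera(sys.argv[1])
cv2.imwrite('pics/'+sys.argv[2],im)
M=R.from_rotvec(s['tool_rot']).as_matrix()
a=np.radians(98.8);u=np.array([np.cos(a),np.sin(a)]);d=s['eef_pos'][:2]-[.5395,-.0058]
print('finger press frame',u@d+.0275,-u[1]*d[0]+u[0]*d[1])
E
python3 look.py wrist w3.png
```

```text
(4.3333, array([ 0.5585, -0.1087,  0.0525]), 'xyaw', np.float64(9.0), array([-0.42,  0.43,  0.65,  1.82, -0.3 ,  0.99, -1.06]), array([-3.2,  0.4,  0.8]), 0.04021765263583938)
finger press frame -0.07711830550364451 -0.003007026957009145
```

View pics/w3.png

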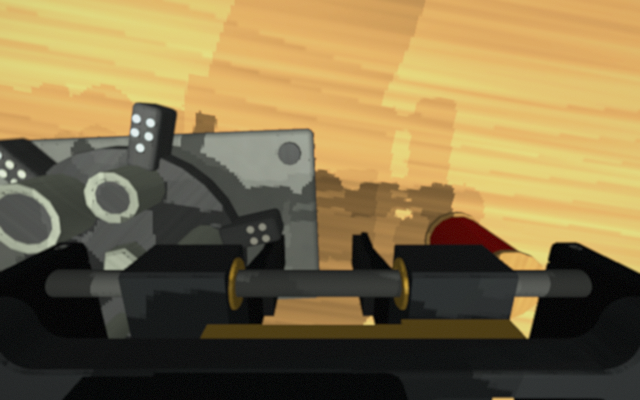

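View 7: tab 4 at (260,230) has turned about 15°, with the finger behind it at about 3 N. I continue the push, curving slightly inward.

>>> play_rows(deltas=[[0.005,-0.001,0,0,0.08],[0.01,-0.002,0,0,0.08],[0.015,-0.003,0,0,0.08],[0.019,-0.004,0,0,0.08],[0.023,-0.005,0,0,0.08]])

```text
time_s: 4.8
eef_pos: [0.5804, -0.1, 0.0523]
tool_rot: [-3.132, -0.248, 0.001]
ft_force: [-1.8, -0.1, -0.3]
gripper_width: 0.04
```

```bash
python3 look.py wrist w4.png
```

```text
(4.8, array([ 0.5804, -0.1   ,  0.0523]), 'xyaw', np.float64(9.0), array([-0.42,  0.47,  0.64,  1.77, -0.32,  1.01, -1.07]), array([-1.8, -0.1, -0.3]), 0.04001010921716992)
finger press frame -0.07181612578042963 -0.026019358301389645
```

View pics/w4.png

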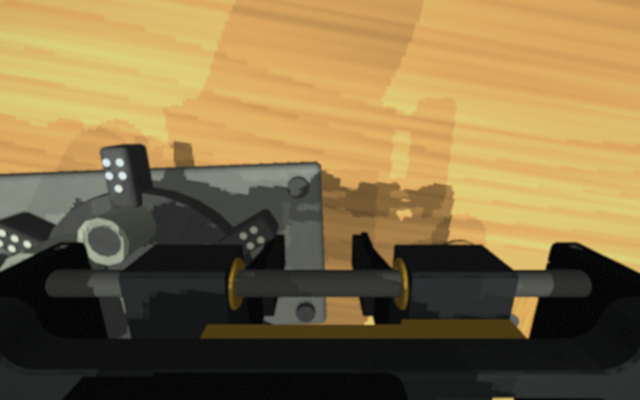

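View 8: tab 4 at (257,230) is at roughly 30°, near the tipping point. I push another 12 mm.

>>> play_rows(deltas=[[0.004,0,0,0,0.08],[0.008,-0.001,0,0,0.08],[0.012,-0.001,0,0,0.08],[0.012,-0.001,0,0,0.08],[0.012,-0.001,0,0,0.08]])

```text
time_s: 5.27
eef_pos: [0.5922, -0.0974, 0.0526]
tool_rot: [3.132, 0.248, 0.001]
ft_force: [-0.7, 0.8, 0.2]
gripper_width: 0.0401
```

```bash
python3 look.py wrist w5.png
```

```text
(5.2667, array([ 0.5922, -0.0974,  0.0526]), 'xyaw', np.float64(9.0), array([-0.41,  0.49,  0.63,  1.74, -0.33,  1.02, -1.07]), array([-0.7,  0.8,  0.2]), 0.0401021934631829)
finger press frame -0.07104329898344008 -0.03812027870977023
```

View pics/w5.png

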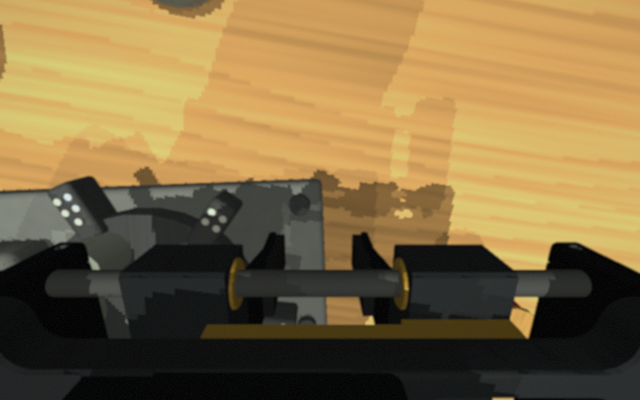

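View 9: tab 4 at (220,210) has left the finger and tab 5 is at (75,205), so it tipped over. I withdraw outward, then up.

>>> play_rows(deltas=[[0,0.01,0,0,0.08],[0,0.02,0,0,0.08],[0,0.02,-0.03,0,0.08],[0,0.02,-0.06,0,0.08],[0,0.02,-0.1,0,0.08]])

```text
time_s: 5.73
eef_pos: [0.5935, -0.1187, 0.152]
tool_rot: [3.132, 0.244, -0.006]
ft_force: [1.4, 0.2, -1.5]
gripper_width: 0.0404
```

>>> play_rows(deltas=[[-0.01,0.02,-0.04,0,0.08],[-0.02,0.04,-0.08,0,0.08],[-0.03,0.06,-0.12,0,0.08],[-0.04,0.08,-0.16,0,0.08],[-0.04,0.08,-0.16,0,0.08]])

```text
time_s: 6.15
eef_pos: [0.5672, -0.208, 0.3183]
tool_rot: [3.13, 0.239, 0.009]
ft_force: [0.7, -1.2, 0.6]
gripper_width: 0.0402
```

```bash
python3 look.py wrist w6.png
python3 - <<'E'
from h import *
im=viewer.camera('top'); a=cv2.resize(im[180:280,190:320],None,fx=6,fy=6,interpolation=cv2.INTER_CUBIC)
b=cv2.imread('pics/w6.png')[:, :480]; b=cv2.resize(b,(480,400))
a=cv2.resize(a,(520,400)); 
cv2.imwrite('pics/f.png',cv2.resize(np.hstack([cv2.convertScaleAbs(a,alpha=1.7)[:, 120:],b[:250+150,:]]),(800,364)))
E
```

```text
(6.15, array([ 0.5672, -0.208 ,  0.3183]), 'xyaw', np.float64(8.7), array([-0.32,  0.29,  0.77,  1.4 , -0.2 ,  1.52, -0.98]), array([ 0.7, -1.2,  0.6]), 0.04021499853497116)
finger press frame -0.17658356576180634 0.003523817100307157
```

View pics/f.png

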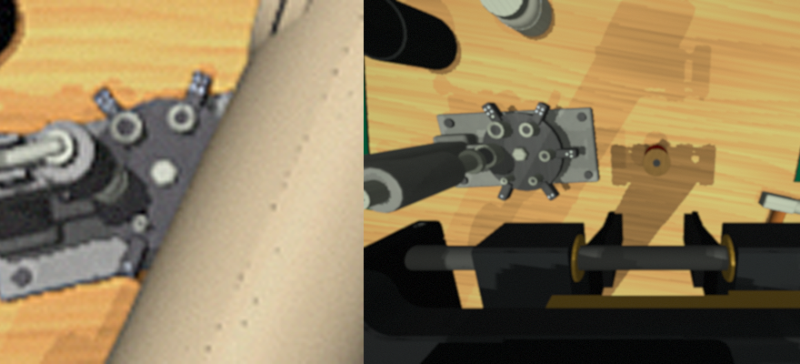

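View 10: five anvils are visible and the widest is hidden beneath the ram. The tabs are back at the 60° positions. The spool and jar have not moved. I'll let it settle, then check the angle numerically.

>>> play_rows(deltas=[[0,0,0,0,0.08],[0,0,0,0,0.08],[0,0,0,0,0.08],[0,0,0,0,0.08],[0,0,0,0,0.08]])

```text
time_s: 6.67
eef_pos: [0.5681, -0.2018, 0.3117]
tool_rot: [-3.131, -0.249, 0.002]
ft_force: [0.2, -0.7, -0.4]
gripper_width: 0.0404
```

```bash
python3 look.py wrist w7.png
python3 - <<'E'
from h import *
im=cv2.imread('pics/w7.png'); d=cv2.absdiff(im,cv2.imread('pics/w6.png'))[90:230,90:300]; print('change',d.mean(),d.max())
a=im[100:230,100:290]; cv2.imwrite('pics/w7c.png',cv2.resize(a,None,fx=4,fy=4,interpolation=cv2.INTER_CUBIC))
E
```

```text
(6.6667, array([ 0.5681, -0.2018,  0.3117]), 'xyaw', np.float64(9.1), array([-0.32,  0.3 ,  0.76,  1.41, -0.2 ,  1.51, -0.99]), array([ 0.2, -0.7, -0.4]), 0.04039777201169199)
finger press frame -0.1705832717086251 0.001757074805267947
change 10.00954648526077 168
```

View pics/w7c.png

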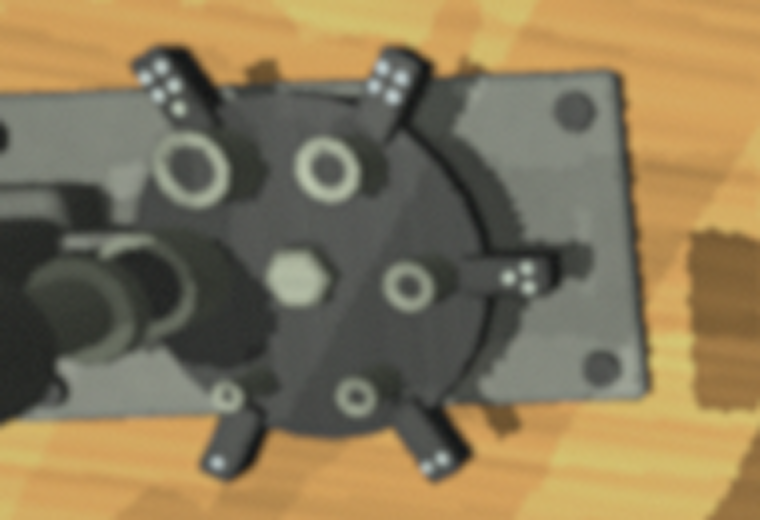

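View 11: dots read 5, 4, 3, 2, 1 from the upper left clockwise, and the widest anvil's rim shows beneath the ram at (150,285). One numeric check of the rest angle.

Run:
```python
from h import *
s=readout.observe(); c=cam('wrist',s); g=lambda p:(p[0]/4+100-.37,p[1]/4+100-.37)
nut=ray(c,g((298,277)),.075); print(nut)
for n,p in((5,(191,170)),(4,(328,170)),(3,(409,286)),(2,(356,397)),(1,(228,396))):
    d=ray(c,g(p),.088)-nut; a=np.degrees(np.arctan2(d[1],d[0])); print(n,np.hypot(*d[:2]).round(4),a.round(1),'six at',((a+60*(6-n))%360).round(1))
for p in((618,72),(645,398)): print(ray(c,g(p),.016))
```

```text
[ 0.54276664 -0.00688367  0.075     ]
5 0.0439 41.1 six at 101.1
4 0.0427 -20.3 six at 99.7
3 0.0428 -81.8 six at 98.2
2 0.044 -143.2 six at 96.8
1 0.045 158.2 six at 98.2
[ 0.62457544 -0.09626778  0.016     ]
[ 0.49986451 -0.1193572   0.016     ]
```

The mean is 98.8°, equal to the rest direction measured at the start, so the turret is in its click. Handing in.

```bash
python3 -c "
from cell import bot; print(bot.job_done())"
```

```text
the job is handed in; nothing more can be done
None
```

The six-dot station with the widest anvil is now under the ram, and I've handed the job in. It reports no verdict.

**What I did:** The turret started one station short. With the gripper part open and held clear of the ram, I pushed the four-dot tab about 35° anticlockwise with the inner finger. The wrist force readings I took while pushing stayed around 3 N. The turret then went on to the next click by itself. I backed the fingers out and lifted them clear, finishing about 6.7 s into the 61 s allowed.

**Last checks:**
- **Dots:** The last close wrist picture shows tabs 1 to 5 at the five open stations, and the widest anvil's rim is visible under the ram.
- **Angle:** The anvils put the six-dot station at 98.8° on average, with single readings from 96.8° to 101.1°. That equals the 98.8° rest direction I measured at the start. The base plate edge gave about 100.5°, a rougher figure that differs by under 2°, or about 1.3 mm at the anvil.
- **Axis position:** The nut's measured position differed by about 3 mm between the two cameras, close to the calibration error.
- **Surroundings:** I compared the spool and jar only by eye, and they looked unmoved. The gripper stayed well away from the mug, the hammer and the press handle.
- **Rest:** I did not measure that the turret had stopped. The arm was still settling between the last two pictures, so I couldn't compare them.

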